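# Peel an oily parts tray off the stack and hold it under the brass sleeve

### The arm

A 6-joint arm with a two-finger parallel gripper is mounted at the origin on the work surface. World frame = base frame: x ahead of the robot, y to its left, z up, the work surface at z = 0. Lengths are in m, angles in rad, forces in N, time in s.
With the tool pointing down it reaches from about 0.325 to 0.9 m from the base axis. Payload 6.1 kg.
Tool frame: the origin (TCP) lies midway between the tips of the shut fingers; the grasp point (between the pads) lies 19 mm behind it; z points along the fingers, y is the line along which they close (so a half turn about z gives the same grasp; the last joint's range is limited). The gripper opens to 85 mm and grips with 20 to 120 N. Pads are 22 mm wide; open, the fingers measure 114 mm over their backs; the gripper's body (76 mm by 85 mm) begins 54 mm behind the grasp point. The pads swing forward as they close: fully open they stand 13 mm farther back than shut.
Start: joints at [-1.271, 0.22, 1.526, -0, 1.395, -0.126], TCP at [0.258, -0.569, 0.231] pointing down, gripper open.
Joint ranges: [-2.98, 2.98], [-0.91, 2.08], [0.09, 2.57], [-1.24, 4.39], [0.2, 2.65], [-2.68, 2.68]. Speed limits (rad/s): [2.57, 2.57, 3.01, 3.14, 3.14, 3.14].

### API

Orientations are given as [roll, pitch, yaw] about the fixed x, y, z axes, in that order (R = Rz(yaw) Ry(pitch) Rx(roll)).
In Python, from plant import movep, move_l, set_joints, gripper_to, hold, inverse_kinematics, observe, get_image, get_calibration, Unreachable, job_done gives the robot as it stands. Calls block until the motion is done:
- movep(position, orientation): joint-space move of the TCP to a pose.
- move_l(position, feed=0.15, rotation=None, max_force=None): straight line of the TCP; rotation=None keeps the orientation; feed is the mean speed in m/s. With max_force (N) it stops when the force on the tool has changed by that much, and returns True; else False.
- set_joints(angles): joint-space move.
- gripper_to(opening, f_grip=None): finger opening in m; f_grip is the grip in N (None keeps the last); returns when the fingers have stopped.
- hold(seconds).
- inverse_kinematics(position, orientation): joint angles nearest the present ones, or None.
- observe(): the state.
- get_image(name): name is "scene" or "side" or "wrist"; returns (picture, depth): 420x560x3 uint8, red, green, blue; 420x560 float32, m along the optical axis (not along the pixel's ray), 0 where there is no reading.
- get_calibration(name): a dict with "intrinsics" (3x3 intrinsics, pixels), "world_from_camera" (4x4, takes a point from camera to world coordinates). Camera axes: x right, y down, z forward; pixel columns grow to the right and rows downward; lengths in m; the calibration is good to about 2 mm. The wrist camera is an equidistant fisheye: a pixel r from the principal point sees the ray r / f radians off the axis. A picture is of the moment at which its call begins: read the wrist's pose just before it. get_calibration takes no time and is no camera call; for the wrist camera it gives the pose at the moment of the call.
A pose or a line that the arm cannot do raises Unreachable and nothing moves.
- job_done(): hands the job in, once; it reports no verdict.
The state is a dict: "time_s": time; "q": joint angles; "joint_velocities": joint speeds; "joint_torque": joint torques, N m; "eef_pos": TCP position; "tcp_rot": TCP orientation; "ft_force": force on the tool from outside, world axes, zero at the start; "torque": the same for the moment, N m; "opening": finger opening in m.
Only numpy, scipy, OpenCV 4.12 (cv2) and the standard library are available. Lean on these libraries where they do the work, as an engineer would, in place of code of your own. Each camera call takes 0.05 s, during which the arm holds its last target. There are 200 camera calls.

### The job

The nested aluminium parts trays cling together with cutting oil. Take the top tray by its rim and peel it off by lifting one corner first, with the opposite corner still down in the stack, leave the other trays standing where they are, and finish holding the tray level and mouth up close under (within 5 cm of) the last ring at the free end of the brass sleeve in the dividing head, ready to catch that ring, not touching the sleeve. Do not let go at the end: the program finishes while the gripper holds the tray still in the air; do not knock the dividing head or disturb the things lying about.

Things in the scene. Friction and masses are not known exactly. Their poses are not given: they have to be found in the camera images.
- tray: Top tray, to be taken: pressed aluminium, 0.15 kg, mouth up, 140 mm (own x) by 190 mm (own y) over the rim, 36 mm high; origin centre of underside, z up. Turned-down rim all round, pinched as a bar 10 mm thick, z = 22 to 36 mm, outer faces at x +-70, y +-95 mm, outer corners of 22 mm radius. Mouth 120 by 170 mm, walls slope to a floor 100 by 150 mm. Half a turn about z looks the same.
- tray_corner0 (a point): Middle of the tray's rim top at its +x +y corner: x 60, y 85, z 36 mm in the tray's frame. Oil holds each corner down with up to about 1.5 N (at small pressed dimples) over the first 3 mm of lift and has let go by 8 mm; a lift at one corner takes about 3 to 4 N.
- tray_corner1 (a point): Middle of the tray's rim top at its -x +y corner: x -60, y 85, z 36 mm in the tray's frame. The rim's straight parts are 96 mm long on the short sides, 146 mm on the long sides.
- tray_corner2 (a point): Middle of the tray's rim top at its -x -y corner: x -60, y -85, z 36 mm in the tray's frame.
- tray_corner3 (a point): Middle of the tray's rim top at its +x -y corner: x 60, y -85, z 36 mm in the tray's frame.
- stack: The five trays under the top one, same shape, nested at 18 mm pitch, stuck into one loose piece of 0.75 kg, 108 mm high; origin centre of its underside on the bench, axes along the tray's. At the start the top tray sits square in it, 90 mm higher: its rim top is 126 mm over the bench, 18 mm above the next rim top, 4 mm gap between the rims, about 4 mm of sideways play between the walls.
- head: Fixed dividing head, dark iron, with a level brass sleeve, 70 mm diameter, in its chuck. Origin on the bench under the middle of the sleeve's last ring, z up, y along the sleeve, out past its free end (y = 7.5 mm); sleeve axis at z = 203 mm. Chuck (104 mm) begins at y = -210; body and crank reach y = -450, x -145 to 75, z 276; its table, 210 wide, 75 high, at y = -560 to -180 mm.
- ring_low (a point): Lowest point of the sleeve's last ring (15 mm long, between the last groove and the free end), in the middle of its length: x = 0, y = 0, z = 168 mm in the head's frame. The space below it is empty down to the bench.
- wrench: Bystander: steel open-ended wrench lying flat on the bench, 190 mm long along its own x, 8 mm thick, origin at its middle. To be left alone.
- brass_ring: Bystander: a finished brass ring lying flat, 70 mm diameter, 15 mm high, origin at the centre of its underside. To be left alone.
- step_block: Bystander: dark steel step block for clamping, 80 by 32 by 48 mm, origin at the middle of its underside. To be left alone.
- jack: Bystander: small steel screw jack, 44 mm diameter, 60 mm high, origin at the centre of its underside. To be left alone.
Mind the look-alikes: they are no part of the job. Several things have the shape of the tray; the one meant has the colours described above.

How it is judged:
On the way, in this order (a step that is already met when the one before it is completed fails the run):
1. one corner of the top tray is lifted at least 12 mm out of its seat while the opposite corner is still down (within 4 mm of its seat) (z of any of tray_corner0, tray_corner1, tray_corner2, tray_corner3 in the frame of stack below 0.13 m and z of any of tray_corner0, tray_corner1, tray_corner2, tray_corner3 in the frame of stack above 0.138 m and (angle between tray's own x axis and vertical below 1.5508 rad or angle between tray's own x axis and vertical above 1.5908 rad) and (angle between tray's own y axis and vertical below 1.5508 rad or angle between tray's own y axis and vertical above 1.5908 rad) and contact force between tray and the fingers above 1 N), for 0.1 s.
2. the tray is right out of the stack: all its corners at least 30 mm above their seats, touching no other tray (z of each of tray_corner0, tray_corner1, tray_corner2, tray_corner3 in the frame of stack above 0.156 m and contact force between tray and stack below 0.1 N), for 0.1 s.
At the end, for the whole second after the job is handed in: Fingers alone hold the tray, still, mouth up, level within 10 deg, over 50 mm up; the last ring over the tray's middle (28 mm along its short side, 45 mm along its long side), the rim 4 to 59 mm below the ring; other trays upright, they and the bystanders within 30 mm of where they were (contact force between tray and the fingers above 1 N and angle between tray's own z axis and vertical below 0.175 rad and x of ring_low in the frame of tray between -0.028 and 0.028 m and y of ring_low in the frame of tray between -0.045 and 0.045 m and z of ring_low in the frame of tray between 0.04 and 0.095 m and height (world z) of tray above 0.05 m and contact force between tray and head below 0.2 N and contact force between tray and stack below 0.2 N and contact force between tray and wrench below 0.2 N and contact force between tray and brass_ring below 0.2 N and contact force between tray and step_block below 0.2 N and contact force between tray and jack below 0.2 N and linear speed of tray below 0.03 m/s and distance of each of stack, wrench, brass_ring, step_block, jack from where it was at the start of the episode below 0.03 m and angle between stack's own z axis and vertical below 0.05 rad); the arm keeps its last pose, push and grip.
It fails at once if the rest of the stack is lifted or tipped (height (world z) of stack above 0.012 m or angle between stack's own z axis and vertical above 0.1 rad).
It fails at once if the dividing head or its sleeve is knocked (more than 10 N) (contact force between head and the arm above 10 N or contact force between head and the fingers above 10 N or contact force between head and tray above 10 N).
It fails at once if a bystander is disturbed (moved more than 30 mm) (distance of any of wrench, brass_ring, step_block, jack from where it was at the start of the episode above 0.03 m).
It also fails if it takes over 45 s, if anything falls off the work surface, if the arm or the gripper's body presses on something with over 40 N, if the wrist force passes 120 N, or if a joint passes its speed limit or range.

## Working session

There is one attempt and no reset: what is moved stays moved. The work goes in short steps, each a Python script; the robot and the scene stay as the last script left them, time stands still between calls to the robot, and variables do not carry over. Pictures are saved under pics/ and viewed, on a budget of 10 in all, crops included, one or two more only if the job needs it, and the job is handed in when it is done.

```bash
mkdir -p pics; ls
python3 - <<'E'
from plant import *
import cv2,numpy as np
for n in ("scene","side","wrist"):
    p,d=get_image(n); c=get_calibration(n)
    cv2.imwrite(f"pics/{n}0.png",p[:,:,::-1]); np.savez(f"{n}0.npz",p=p,d=d,K=c["intrinsics"],T=c["world_from_camera"])
    print(n,np.round(c["intrinsics"],1).tolist(),np.round(c["world_from_camera"],3).tolist(),(d>0).mean())
E
```

```text
pics
scene [[507.6, 0.0, 266.5], [0.0, 507.6, 205.3], [0.0, 0.0, 1.0]] [[-0.408, 0.667, -0.623, 1.148], [0.913, 0.305, -0.272, 0.351], [0.008, -0.68, -0.733, 0.861], [0.0, 0.0, 0.0, 1.0]] 0.9961777210884354
side [[468.8, 0.0, 274.1], [0.0, 468.8, 203.9], [0.0, 0.0, 1.0]] [[-0.937, -0.158, 0.311, 0.182], [-0.349, 0.461, -0.816, 0.981], [-0.014, -0.873, -0.487, 0.648], [0.0, 0.0, 0.0, 1.0]] 0.996203231292517
wrist [[325.2, 0.0, 276.4], [0.0, 325.2, 214.2], [0.0, 0.0, 1.0]] [[0.413, -0.865, -0.284, 0.33], [-0.911, -0.393, -0.127, -0.536], [-0.002, 0.311, -0.95, 0.374], [0.0, 0.0, 0.0, 1.0]] 0.9958545918367347
```

View pics/scene0.png

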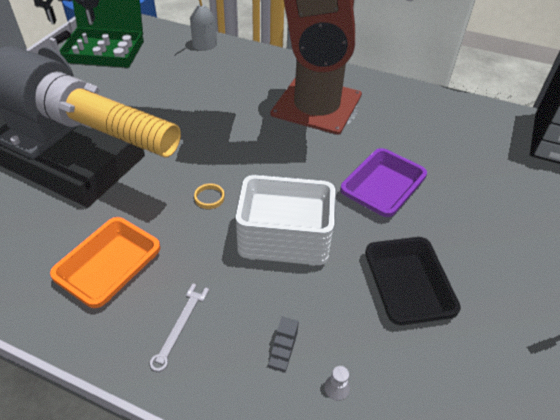

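View pics/side0.png

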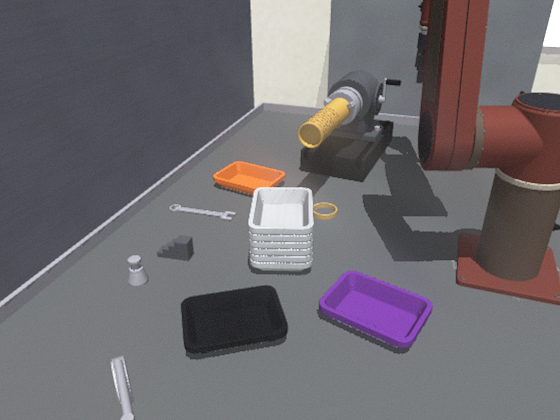

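The scene view shows the white/silver tray stack at about (287,215), the brass sleeve's free end at (170,137), the ring at (209,196), and the wrench, block and jack toward the front. The side view shows the stack at (282,225) and the sleeve end at (312,130). Next I measure the stack and sleeve from depth.

```bash
cat > h.py <<'E'
import numpy as np,cv2
def cloud(f):
    z=np.load(f); p,d,K,T=z["p"],z["d"],z["K"],z["T"]
    v,u=np.mgrid[:420,:560]
    P=np.stack([(u-K[0,2])/K[0,0]*d,(v-K[1,2])/K[1,1]*d,d],-1)
    return P@T[:3,:3].T+T[:3,3], cv2.cvtColor(p,cv2.COLOR_RGB2HSV), d>0
E
python3 - <<'E'
from h import *
for n in ("scene","side"):
    W,H,ok=cloud(n+"0.npz")
    near=ok&(abs(W[...,0])<1.2)&(abs(W[...,1])<1)
    m=near&(H[...,1]<50)&(H[...,2]>110)&(W[...,2]>.117)&(W[...,2]<.135)
    k,l,s,c=cv2.connectedComponentsWithStats(m.astype(np.uint8))
    i=1+s[1:,4].argmax(); Q=W[l==i]
    r=cv2.minAreaRect(Q[:,:2].astype(np.float32)*1000); print(n,"tray",r,np.median(Q[:,2]),s[i])
    b=near&(H[...,0]>12)&(H[...,0]<32)&(H[...,1]>110)&(W[...,2]>.1)&(W[...,2]<.27)
    k,l,s,c=cv2.connectedComponentsWithStats(b.astype(np.uint8))
    i=1+s[1:,4].argmax(); Q=W[l==i]; print("sleeve",s[i],np.percentile(Q,[1,50,99],axis=0).round(3).tolist())
    # axis dir from top-of-sleeve points, refined by circle fit
    from scipy.optimize import least_squares
    def f(x):
        a=np.array([np.cos(x[0]),np.sin(x[0])]); nrm=np.array([-a[1],a[0]])
        return np.hypot(Q[:,:2]@nrm-x[1],Q[:,2]-x[2])-.035
    best=min((least_squares(f,[t,np.median(Q[:,:2]@[-np.sin(t),np.cos(t)]),.2],loss="soft_l1",f_scale=.002) for t in np.arange(0,3.1,.4)),key=lambda r:r.cost)
    t,cc,zz=best.x; a=np.array([np.cos(t),np.sin(t)]); nn=np.array([-a[1],a[0]]); s_=Q[:,:2]@a
    print("axis",best.x,best.cost,len(Q),"ends",[(a*e+nn*cc).round(4).tolist() for e in np.percentile(s_,[.5,1,99,99.5])])
    for nm,mm in (("any",near&(W[...,2]>.004)&(W[...,2]<.2)),):
        k,l,s,c=cv2.connectedComponentsWithStats(mm.astype(np.uint8))
        for i in range(1,k):
            if 60<s[i,4]<12000:
                q=W[l==i]; print(c[i].round(),s[i,4],np.median(q,0).round(3),q.min(0).round(3),q.max(0).round(3))
E
```

```text
scene tray ((499.0232238769531, 109.90422058105469), (144.6826171875, 190.03175354003906), 17.519081115722656) 0.12484385109082374 [ 236  175   99   61 1747]
sleeve [  67   89  114   68 3724] [[0.474, -0.383, 0.173], [0.516, -0.238, 0.227], [0.541, -0.14, 0.239]]
axis [ 1.47371742 -0.52047608  0.20288231] 0.0048495752075557955 3724 ends [[0.4855, -0.3842], [0.4857, -0.3822], [0.5092, -0.141], [0.5092, -0.1406]]
[101.  34.] 4434 [-0.034 -0.728  0.033] [-0.229 -0.905  0.004] [ 0.156 -0.587  0.131]
[203.  27.] 986 [-0.133 -0.434  0.073] [-0.199 -0.526  0.004] [-0.112 -0.404  0.153]
[433.   7.] 1296 [-0.669  0.201  0.028] [-0.818 -0.07   0.004] [-0.503  0.311  0.115]
[317. 100.] 3899 [0.058 0.024 0.023] [-0.179 -0.138  0.004] [0.112 0.107 0.153]
[548. 123.] 1889 [-0.021  0.573  0.077] [-0.217  0.569  0.004] [0.    0.642 0.183]
[ 69. 152.] 9677 [ 0.533 -0.421  0.075] [ 0.388 -0.691  0.004] [ 0.598 -0.137  0.2  ]
[383. 179.] 2028 [0.229 0.253 0.031] [0.132 0.173 0.004] [0.36  0.346 0.041]
[285. 220.] 7834 [0.522 0.115 0.093] [ 0.362 -0.032  0.004] [0.59  0.216 0.13 ]
[209. 195.] 290 [ 0.45
[... 962 characters left out ...]
] 4445 [0.938 0.123 0.024] [ 0.671 -0.911  0.004] [0.953 0.524 0.041]
[351. 143.] 5050 [ 0.44  -0.398  0.076] [ 0.274 -0.909  0.004] [ 0.692 -0.136  0.2  ]
[277. 218.] 6516 [0.499 0.116 0.091] [ 0.406 -0.313  0.004] [0.831 0.217 0.129]
[512. 250.] 8340 [0.009 0.056 0.059] [-0.104 -0.105  0.004] [0.103 0.106 0.2  ]
[203. 211.] 310 [0.76  0.01  0.008] [ 0.673 -0.016  0.004] [0.864 0.029 0.012]
[178. 247.] 616 [0.713 0.216 0.026] [0.688 0.182 0.004] [0.774 0.226 0.051]
[137. 271.] 456 [0.752 0.325 0.03 ] [0.736 0.294 0.004] [0.776 0.34  0.063]
[376. 304.] 3328 [0.249 0.226 0.03 ] [0.146 0.171 0.004] [0.356 0.346 0.04 ]
[232. 316.] 3471 [0.505 0.363 0.03 ] [0.39  0.278 0.004] [0.607 0.482 0.04 ]
```

Two views agree: tray centre ≈ (0.4975, 0.110), own x at 17.5°, and the sleeve end ≈ (0.508, -0.140) with its axis at ≈ 85°. I'll grip the short side facing away from the sleeve (+y), near the +x corner. First I go up and over for a close look.

Run:
```python
from plant import *
import cv2,numpy as np
pi=np.pi; s=observe(); print(s["tcp_rot"],s["ft_force"])
p=s["eef_pos"]; move_l([p[0],p[1],.46],.25)
g=np.array([.505,.207]); y0=np.radians(17.5)
c=[]
for y in (y0,y0+pi,y0-pi):
    for z in (.46,.113):
        q=inverse_kinematics([*g,z],[pi,0,y]); print(y,z,None if q is None else np.round(q,2))
movep([*g,.46],[pi,0,y0]); move_l([*g,.22],.2); hold(.3)
c=get_calibration("wrist"); p,d=get_image("wrist")
cv2.imwrite("pics/wrist1.png",p[:,:,::-1]); np.savez("wrist1.npz",p=p,d=d,K=c["intrinsics"],T=c["world_from_camera"])
s=observe(); print(s["time_s"],s["eef_pos"],s["opening"],np.round(c["world_from_camera"],3).tolist())
K,T=c["intrinsics"],c["world_from_camera"]
v,u=np.mgrid[:420,:560]; x=(u-K[0,2])/K[0,0]; yv=(v-K[1,2])/K[1,1]; r=np.hypot(x,yv)+1e-9
P=np.stack([x/r*np.tan(r)*d,yv/r*np.tan(r)*d,d],-1)@T[:3,:3].T+T[:3,3]
m=(d>0)&(abs(P[...,2]-.126)<.006)&(abs(P[...,0]-.4975)<.13)&(abs(P[...,1]-.11)<.14)
k,l,st,ce=cv2.connectedComponentsWithStats(m.astype(np.uint8))
for i in range(1,k):
    if st[i,4]>200: print(st[i],cv2.minAreaRect(P[l==i][:,:2].astype(np.float32)*1000),np.median(P[l==i][:,2]))
# rim points in the nominal tray frame, near the gripped side
a=np.array([[np.cos(y0),np.sin(y0)],[-np.sin(y0),np.cos(y0)]]); L=(P[m][:,:2]-[.4975,.11])@a.T*1000
for lo in range(-48,48,16):
    w=L[(L[:,0]>lo)&(L[:,0]<lo+16)&(L[:,1]>60)]
    if len(w)>5: print("x",lo,"y",np.percentile(w[:,1],[2,50,98]).round(1),len(w))
for lo in range(-70,70,20):
    w=L[(L[:,1]>lo)&(L[:,1]<lo+20)]
    for sg in (-1,1):
        q=w[w[:,0]*sg>40]
        if len(q)>5: print("y",lo,"x",np.percentile(q[:,0],[2,50,98]).round(1),len(q))
```

```text
[-3.14011451e+00 -1.97238698e-04  4.25807110e-01] [ 0.37773363 -0.28126835 -0.11229869]
0.30543261909900765 0.46 [ 0.24 -0.01  1.36 -0.    1.8   1.51]
0.30543261909900765 0.113 [ 0.24  0.15  1.84 -0.    1.15  1.51]
3.447025272688801 0.46 [ 0.24 -0.01  1.36  0.    1.8  -1.63]
3.447025272688801 0.113 [ 0.24  0.15  1.84  0.    1.15 -1.63]
-2.8361600344907854 0.46 [ 0.24 -0.01  1.36  0.    1.8  -1.63]
-2.8361600344907854 0.113 [ 0.24  0.15  1.84  0.    1.15 -1.63]
5.7833 [0.50519413 0.20705275 0.22043432] 0.08507449308080806 [[0.3, -0.907, -0.296, 0.581], [-0.954, -0.285, -0.093, 0.231], [0.0, 0.31, -0.951, 0.364], [0.0, 0.0, 0.0, 1.0]]
[ 272  174  214  155 8045] ((496.3218994140625, 109.09991455078125), (139.8163299560547, 190.12872314453125), 17.537376403808594) 0.12677555143349825
x -48 y [82.2 88.4 94.5] 225
x -32 y [82.4 88.5 94.4] 242
x -16 y [82.6 88.5 94.3] 254
x 0 y [82.7 88.5 94.2] 275
x 16 y [82.9 88.6 94.1] 286
x 32 y [82.3 88.6 94. ] 312
y -70 x [-70.1 -61.9 -58.9] 196
y -70 x [58.  63.6 68.3] 259
y -50 x [-62.6 -60.8 -59.1] 23
y -50 x [57.7 63.7 68.3] 290
y -30 x [58.  63.6 68.2] 302
y -10 x [-70.7 -65.7 -59.9] 53
y -10 x [57.7 63.4 68.3] 344
y 10 x [-70.5 -63.  -59.3] 292
y 10 x [58.1 63.5 68. ] 346
y 30 x [-70.5 -62.8 -59.2] 301
y 30 x [58.  63.7 68.3] 379
y 50 x [-70.4 -63.  -59.5] 306
y 50 x [57.8 63.5 68.2] 400
```

View pics/wrist1.png

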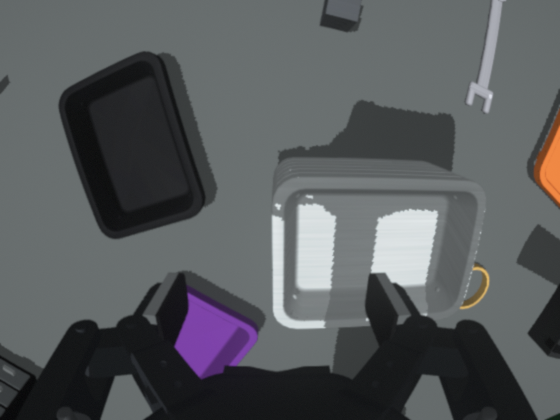

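The wrist view shows the tray at about (375,250), with the gripped short rim at column ~283 lying between the fingers at (175,300) and (385,300). The refined centre is (0.4963, 0.1091) at 17.5°. Next: descend, grip, and peel by rotating about the opposite corner.

```bash
cat >> h.py <<'E'
from scipy.spatial.transform import Rotation as Ro
Y0=np.radians(17.54); RT=Ro.from_euler('z',Y0); C=np.array([.4963,.1091,.090])
def w(l): return RT.apply(np.array(l)/1000)+C
G=w([34,90,23])          # TCP at grip: fingertips 13 mm below rim top
RG=Ro.from_euler('xyz',[np.pi,0,Y0])
def snap(n,tag):
    from plant import get_image,get_calibration
    c=get_calibration(n); p,d=get_image(n)
    cv2.imwrite(f"pics/{n}{tag}.png",p[:,:,::-1]); np.savez(f"{n}{tag}.npz",p=p,d=d,K=c["intrinsics"],T=c["world_from_camera"])
E
python3 - <<'E'
from plant import *
from h import *
gripper_to(.032,40); move_l([G[0],G[1],.16],.1)
print("hit",move_l(G,.04,max_force=6)); s=observe(); print(s["eef_pos"]-G,s["ft_force"])
gripper_to(0,40); gripper_to(0,110); s=observe(); print("open",s["opening"],s["ft_force"],s["torque"],s["eef_pos"]-G)
if .007<s["opening"]<.014:
    pv=w([-60,-85,18]); d=RT.apply(np.array([60,85,0])/np.hypot(60,85)); om=np.cross(d,[0,0,1])
    for t in np.arange(.01,.1001,.01):
        R=Ro.from_rotvec(om*t); p=pv+R.apply(G-pv); move_l(p,.03,(R*RG).as_euler('xyz'))
        print(round(t,2),observe()["ft_force"].round(1),round(observe()["opening"],4))
    hold(.4); snap("scene","2"); snap("side","2"); snap("wrist","2"); print(observe()["time_s"])
E
```

```text
hit False
[2.59143783e-04 6.19287458e-05 3.60010383e-04] [ 0.16736753 -0.04596389 -0.2440475 ]
open 0.00927840210296936 [-1.63966432  2.19892992  5.26908399] [-0.21570715  0.09283937 -0.01308381] [0.00042139 0.00039865 0.00074553]
0.01 [0.8 2.9 0.3] 0.0092
0.02 [ 0.4  1.  -0.5] 0.0092
0.03 [-0.2 -2.1  1.8] 0.0091
0.04 [-1.5 -2.1  4.1] 0.0091
0.05 [-0.8 -2.1  2.9] 0.0091
0.06 [-1.  -1.7  1.9] 0.0091
0.07 [ 0.1 -1.1  1.5] 0.0092
0.08 [-0.4 -1.   1.4] 0.0089
0.09 [ 0.4 -1.1  1.6] 0.009
0.1 [-0.6 -1.   1.2] 0.0087
11.9917
```

```bash
cat >> h.py <<'E'
def wcloud(f):
    z=np.load(f); p,d,K,T=z["p"],z["d"],z["K"],z["T"]
    v,u=np.mgrid[:420,:560]; x=(u-K[0,2])/K[0,0]; y=(v-K[1,2])/K[1,1]; r=np.hypot(x,y)+1e-9
    return np.stack([x/r*np.tan(r)*d,y/r*np.tan(r)*d,d],-1)@T[:3,:3].T+T[:3,3], cv2.cvtColor(p,cv2.COLOR_RGB2HSV), d>0
E
python3 - <<'E'
from h import *
for n in ("scene","side","wrist"):
    W,H,ok=(wcloud if n=="wrist" else cloud)(n+"2.npz")
    L=RT.inv().apply(W.reshape(-1,3)-C)*1000; ok=ok.ravel()&(H[...,1]<60).ravel()&(H[...,2]>70).ravel()
    for cx,cy in ((60,85),(-60,85),(-60,-85),(60,-85),(0,-90),(-65,0),(65,0)):
        q=L[ok&(np.hypot(L[:,0]-cx,L[:,1]-cy)<9)&(L[:,2]>10)&(L[:,2]<75)]
        print(n,cx,cy,len(q),(np.percentile(q[:,2],[50,80,95])-36).round(1) if len(q)>4 else "")
E
```

```text
scene 60 85 125 [ 7.8 18.2 20.5]
scene -60 85 0 
scene -60 -85 31 [-2.2 -0.9  0.5]
scene 60 -85 76 [0.2 3.3 4.6]
scene 0 -90 40 [-0.8  1.1  1.9]
scene -65 0 46 [4.9 6.5 7.8]
scene 65 0 122 [ 0.7 10.5 12.4]
side 60 85 85 [ 9.4 18.5 20.7]
side -60 85 96 [ 3.9 14.3 16.4]
side -60 -85 24 [-2.   0.   0.4]
side 60 -85 2 
side 0 -90 37 [-2.7 -0.   2.5]
side -65 0 19 [6.6 7.3 8.4]
side 65 0 14 [11.9 13.1 13.7]
wrist 60 85 1443 [19.6 20.7 21.4]
wrist -60 85 0 
wrist -60 -85 211 [-0.8 -0.1  0.5]
wrist 60 -85 119 [3.8 4.6 5.4]
wrist 0 -90 350 [0.5 1.4 2. ]
wrist -65 0 0 
wrist 65 0 981 [11.4 12.7 13.5]
```

View pics/side2.png

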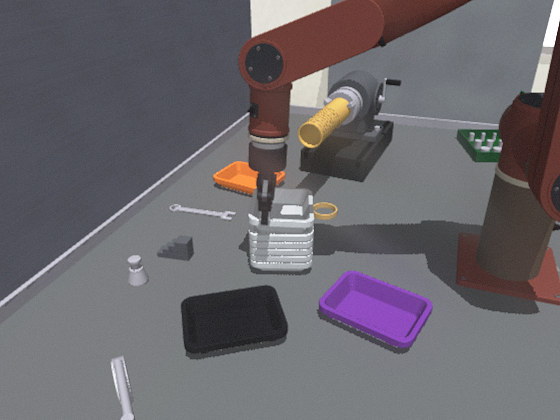

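The peel is confirmed by all views: gripped corner +20 mm, opposite corner about 0, neighbours +5 and +14 mm, and the stack upright in the side view (stack at (282,235)). Now I lift off, level, and measure the tray in the hand.

Run:
```python
from plant import *
from h import *
p=observe()["eef_pos"]
for dz in (.01,.02,.03,.05,.13):
    move_l(p+[0,0,dz],.04 if dz<.06 else .1); print(dz,observe()["ft_force"].round(1),round(observe()["opening"],4))
p=observe()["eef_pos"]; move_l(p,.03,RG.as_euler('xyz')); hold(.4)
snap("wrist","3"); snap("scene","3"); s=observe(); print(s["time_s"],s["eef_pos"],s["tcp_rot"])
W,H,ok=wcloud("wrist3.npz"); T=Ro.from_euler('xyz',s["tcp_rot"])
# nominal tray frame as carried rigidly
off=s["eef_pos"]-G
L=RT.inv().apply(W.reshape(-1,3)-C-off)*1000
m=ok.ravel()&(abs(L[:,2]-36)<18)&(abs(L[:,0])<85)&(abs(L[:,1])<110)&((abs(L[:,0])>61)|(abs(L[:,1])>86))&(H[...,1].ravel()<60)&(H[...,2].ravel()>70)
A=L[m]; keep=np.ones(len(A),bool)
for _ in range(6):
    c,*_r=np.linalg.lstsq(np.c_[A[keep][:,:2],np.ones(keep.sum())],A[keep][:,2],rcond=None)
    r=A[:,2]-np.c_[A[:,:2],np.ones(len(A))]@c; keep=abs(r)<2
print("plane slope x,y, z0",c,len(A),keep.sum()); print(cv2.minAreaRect(A[keep][:,:2].astype(np.float32)))
W,H,ok=cloud("scene3.npz"); m=ok&(H[...,1]<50)&(abs(W[...,2]-.107)<.004)&(abs(W[...,0]-.5)<.15)&(abs(W[...,1]-.11)<.15)
print("stack",m.sum(),cv2.minAreaRect(W[m][:,:2].astype(np.float32)*1000))
```

```text
0.01 [-0.4 -0.3 -2.1] 0.0088
0.02 [ 0.9  0.4 -1.3] 0.0089
0.03 [ 0.2 -0.4 -2.1] 0.009
0.05 [-0.3  0.  -1.3] 0.0089
0.13 [-1.   0.5 -1.5] 0.0087
15.5417 [0.50071222 0.20347206 0.26188141] [-3.14136040e+00 -3.58950248e-04  3.05810291e-01]
plane slope x,y, z0 [2.69220334e-03 5.31113376e-02 3.12646964e+01] 10449 8055
((0.521728515625, 6.480384826660156), (203.04794311523438, 139.04554748535156), 89.94495391845703)
stack 1421 ((498.2012023925781, 109.69044494628906), (144.50723266601562, 189.7822265625), 17.59688377380371)
```

View pics/scene3.png

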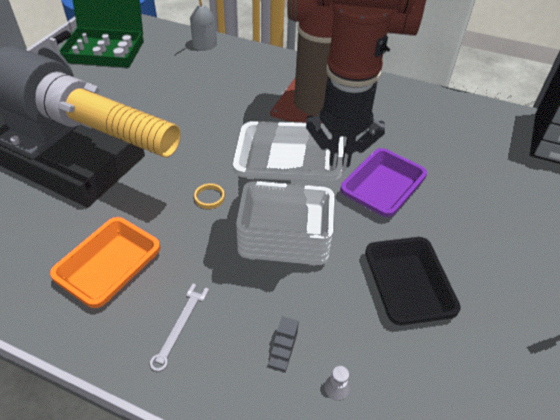

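The scene shows the tray held at about (285,150) and the stack still at (285,225), with its fit unmoved to about 2 mm. The tray droops 3° at its far end, which I'll correct. I'll go around the +x side, lower, and slide in under the sleeve end.

Run:
```python
from plant import *
from h import *
yt=1.482-np.pi/2; Rt=Ro.from_euler('z',yt); cen=np.array([.508,-.1375,.105])
tcp=cen+Rt.apply([.034,.09,.023]); o=(Rt*Ro.from_euler('x',-.053)*Ro.from_euler('x',np.pi)).as_euler('xyz'); print(tcp,o)
move_l([.72,.20,.27],.12,o); move_l([.72,tcp[1],.27],.15); move_l([.72,tcp[1],tcp[2]],.12)
print("stop",move_l(tcp,.08,max_force=6)); hold(.5)
for n in ("scene","side","wrist"): snap(n,"4")
s=observe(); print(s["time_s"],s["eef_pos"]-tcp,s["ft_force"],s["opening"])
for n in ("wrist","side","scene"):
    W,H,ok=(wcloud if n=="wrist" else cloud)(n+"4.npz")
    L=Rt.inv().apply(W.reshape(-1,3)-cen)*1000
    m=ok.ravel()&(abs(L[:,2]-36)<12)&(abs(L[:,0])<80)&(abs(L[:,1])<105)&((abs(L[:,0])>59)|(abs(L[:,1])>84))&(H[...,1].ravel()<60)&(H[...,2].ravel()>70)
    A=L[m]; k=np.ones(len(A),bool)
    for _ in range(6):
        c,*_r=np.linalg.lstsq(np.c_[A[k][:,:2],np.ones(k.sum())],A[k][:,2],rcond=None)
        k=abs(A[:,2]-np.c_[A[:,:2],np.ones(len(A))]@c)<2
    B=A[k]; print(n,"plane",c.round(3),len(A),k.sum(),"x",np.percentile(B[:,0],[1,99]).round(1),"y",np.percentile(B[:,1],[1,99]).round(1))
    b=ok.ravel()&(H[...,0].ravel()>12)&(H[...,0].ravel()<32)&(H[...,1].ravel()>110)&(W[...,2].ravel()>.16)&(np.abs(L[:,0])<80)&(L[:,1]>-120)&(L[:,1]<60)
    if b.sum()>20: print(" sleeve x",np.percentile(L[b,0],[1,99]).round(1),"y max",np.percentile(L[b,1],99).round(1),"z",np.percentile(L[b,2],[1,99]).round(1),b.sum())
W,H,ok=cloud("scene4.npz"); m=ok&(H[...,1]<50)&(abs(W[...,2]-.107)<.004)&(abs(W[...,0]-.5)<.15)&(abs(W[...,1]-.11)<.12)
print("stack",cv2.minAreaRect(W[m][:,:2].astype(np.float32)*1000))
i=[cv2.imread(f"pics/{n}4.png") for n in ("scene","side")]; cv2.imwrite("pics/both4.png",cv2.resize(np.hstack(i),(800,300)))
```

```text
[ 0.54984722 -0.05086969  0.128     ] [ 3.08859265  0.         -0.08879633]
stop False
23.6 [-3.03730564e-06 -2.37447892e-06 -6.50686862e-06] [ 0.16765808  0.83757238 -1.76436914] 0.009224461790566954
wrist plane [ 3.0000e-03 -1.0000e-03  3.6095e+01] 11154 8911 x [-16.5  69.3] y [-91.1  95.8]
 sleeve x [-32.   34.3] y max -3.1 z [ 68.4 126.1] 7204
side plane [ 3.0000e-03 -9.0000e-03  3.5144e+01] 558 260 x [-70.8  67.6] y [-93.8 101.1]
 sleeve x [-36.1  31. ] y max -2.8 z [ 67.3 134.3] 806
scene plane [4.0000e-03 1.0000e-03 3.4444e+01] 805 483 x [-66.   72.4] y [-92.   98.4]
 sleeve x [-29.9  36.6] y max -3.2 z [ 67.2 134. ] 2086
stack ((498.7245178222656, 109.54793548583984), (143.9647674560547, 190.54588317871094), 18.494876861572266)
```

View pics/both4.png

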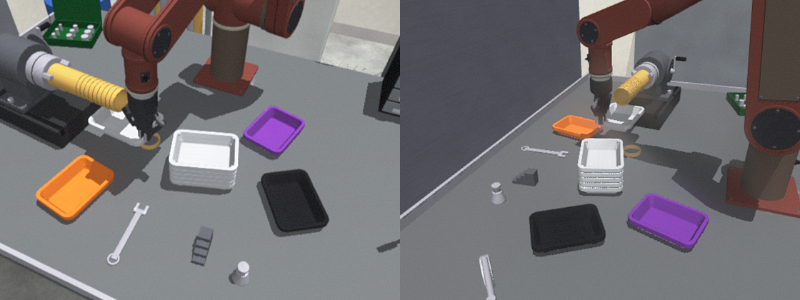

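The picture shows the tray (scene half, around (110,120)) level under the sleeve end, with the stack and bystanders where they were. All checks are well inside the limits, so I'm handing in.

```bash
python3 -c "
from plant import *
s=observe();print(abs(s['joint_velocities']).max(),s['time_s']);job_done()"
```

```text
0.003065039014146407 23.6
the job is handed in; nothing more can be done
```

I handed the job in at 23.6 s. The gripper was holding the tray still, level and mouth up under the sleeve's last ring. `job_done()` gives no verdict, so the results below are from my own checks.

I gripped the short rim near one corner at 110 N and rotated the tray about the opposite corner to peel it. I then lifted it clear, corrected a 3° droop at the far end, and brought it in under the sleeve from the side.

- **Peel:** the cameras showed the gripped corner about 20 mm up, the opposite corner at about 0 mm, and the other two at about 5 and 14 mm.
- **Final pose:** the tray is level within about 0.5°. The ring is about 0 mm off the tray's middle along its short side and about 10 mm off along its long side. The rim is about 27 to 32 mm below the ring.
- **No contact:** the wrist carries about 1.8 N downward, close to the tray's own weight of 1.5 N, so it is not pressing on the sleeve.
- **Surroundings:** the stack is within about 2 mm of its first measured position, and its fitted angle differs by about 1° between pictures. I checked the bystanders only by eye in the last picture; they looked unmoved.
- **Disagreement between views:** the rim height differed by up to about 1.7 mm between cameras, within the calibration error of about 2 mm.

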